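# Reload the hardness tester's feed rack in reverse order

### The arm

A 6-joint arm with a two-finger parallel gripper is mounted at the origin on the work surface. World frame = base frame: x ahead of the robot, y to its left, z up, the work surface at z = 0. Lengths are in m, angles in rad, forces in N, time in s.
With the tool pointing down it reaches from about 0.35 to 0.975 m from the base axis. Payload 4.9 kg.
Tool frame: the origin (TCP) lies at the very end of the fingers, on their centre line; the grasp point (between the pads) lies 19 mm behind it; z points along the fingers, y is the direction in which the jaws open and shut (so a half turn about z gives the same grasp; the last joint's range is limited). The gripper opens to 85 mm and grips with 20 to 120 N. Pads are 22 mm wide; open, the fingers measure 114 mm over their backs; the gripper's body (76 mm by 85 mm) begins 54 mm behind the grasp point. The pads swing forward as they close: fully open they stand 13 mm farther back than shut.
Start: joints at [-1.247, 0.053, 1.613, -0, 1.476, -0.119], TCP at [0.268, -0.565, 0.231] pointing down, gripper open.
Joint ranges: [-3.01, 3.01], [-1.01, 2.22], [0.06, 2.58], [-1.02, 4.17], [0.09, 2.62], [-3.14, 3.14]. Speed limits (rad/s): [2.57, 2.57, 3.14, 3.14, 3.14, 3.14].

### API

Orientations are given as a rotation vector (axis times angle).
In Python, from station import ctrl gives the robot as it stands.
- The arm moves only by the tool apply_moves, never from a script. Its argument "deltas" is a list of rows, each a list of 5 numbers: the shift along the tool's x, y, z in m, then the turn about the tool's z in rad, then the gripper's target within -1 to 1 (fully open at 1, half-way at 0, shut at -1). A call has exactly 8 rows; each row shifts and turns the pose as measured when the row begins, along the tool's axes as they then stand; what a row does not reach is not made up. A row lasts 1/8 s, in which the tool goes at most 62.5 mm and 10.7 degrees, less where a joint would pass 70% of its speed; a pose out of reach is approached as far as the arm can. A call with a gripper value outside its range is refused whole. The fingers move at their own pace and stop on an object; "grip_force" is the grip in N (left out, the last holds). Time passes only in rows, so rows that do not move let the fingers close, or fill a call up. It gives the time, the measured TCP pose, the force and the opening at its end, in the units of the state.
- ctrl.get_obs(): the state, without advancing time (a new reading comes with each control period).
- ctrl.get_image(name): name is "side" or "top"; returns a dict with "img" (420x560x3 uint8, red, green, blue), "range_z" (420x560 float32, m along the optical axis (not along the pixel's ray), 0 where there is no reading), "mtx" (3x3 intrinsics, pixels), "eye" and "attitude" of the camera in the world. Camera axes: x right, y down, z forward; pixel columns grow to the right and rows downward; lengths in m; the calibration is good to about 2 mm. A picture is of the moment at which its call begins.
- ctrl.finish_job(): hands the job in, once; it reports no verdict.
Trained networks look in a picture, given as the dict that the camera call returned (one of the last four; its "shot" number tells which), for a name from the list of things; names that differ only in an ending like _2 or _b are one class to them, and where a whole thing is asked for, a point or a joint stands for the part that bears it (a point fixed in the world has none). Each returns a list of dicts, best first, with "confidence" (0 to 1); they miss things now and then, are a little off and sometimes report something else, mostly with a low value. They report only what shows in the picture. A call takes as long as a camera call.
- ctrl.search_frame(picture, target): "extent" ([left, top, width, height] in pixels, round what is visible of it).
- ctrl.spot_point(picture, target): "uv" ([column, row] in pixels: a listed point, or the origin of a listed thing).
The state is a dict: "t": time; "q": joint angles; "dq": joint speeds; "effort": joint torques, N m; "tool_pos": TCP position; "tool_rot": TCP orientation; "contact_force": force on the tool from outside, world axes, zero at the start; "wrist_torque": the same for the moment, N m; "opening": finger opening in m.
Only numpy, scipy, OpenCV 4.12 (cv2) and the standard library are available. Lean on these libraries where they do the work, as an engineer would, in place of code of your own. Each camera call takes 0.05 s, during which the arm holds its last target.

### The job

Move the four rubber test specimens from the dark steel conditioning rack into the white feed rack of the hardness tester, one to each compartment, in reverse order: the one now at the left end of its row goes to the right end of the feed rack, and so on along the row until the right-end one stands at the left end. Keep them upright, leave each standing flat on its compartment's floor, and leave the glass jar alone.

Things in the scene. Friction and masses are not known exactly. Their poses are not given: they have to be found in the camera images.
- spec_red: Test specimen in a red holder, loose: an upright round red plastic cylinder 40 mm in diameter and 34 mm tall with a thin aluminium band low down (no wider than 41 mm), topped by a black rubber button 33 mm in diameter and 6 mm thick, so 40 mm tall in all; 50 to 100 g. Origin: centre of its underside; z up along its axis. It starts upright on the red disc of the conditioning rack.
- spec_yellow: Test specimen in a yellow holder, loose: an upright round yellow plastic cylinder 40 mm in diameter and 34 mm tall with a thin aluminium band low down (no wider than 41 mm), topped by a black rubber button 33 mm in diameter and 6 mm thick, so 40 mm tall in all; 50 to 100 g. Origin: centre of its underside; z up along its axis. It starts upright on the yellow disc of the conditioning rack.
- spec_green: Test specimen in a green holder, loose: an upright round green plastic cylinder 40 mm in diameter and 34 mm tall with a thin aluminium band low down (no wider than 41 mm), topped by a black rubber button 33 mm in diameter and 6 mm thick, so 40 mm tall in all; 50 to 100 g. Origin: centre of its underside; z up along its axis. It starts upright on the green disc of the conditioning rack.
- spec_blue: Test specimen in a blue holder, loose: an upright round blue plastic cylinder 40 mm in diameter and 34 mm tall with a thin aluminium band low down (no wider than 41 mm), topped by a black rubber button 33 mm in diameter and 6 mm thick, so 40 mm tall in all; 50 to 100 g. Origin: centre of its underside; z up along its axis. It starts upright on the blue disc of the conditioning rack.
- disc_red: Flat red marker disc, 62 mm in diameter, 6 mm thick, fixed on the conditioning rack (it stays there) under the red specimen's starting place, within 4 mm of centre. Origin: centre of its underside, 12 mm above the table. The four discs, in an order that changes, keep showing the row's starting order after the specimens have gone.
- disc_yellow: Flat yellow marker disc, 62 mm in diameter, 6 mm thick, fixed on the conditioning rack (it stays there) under the yellow specimen's starting place, within 4 mm of centre. Origin: centre of its underside, 12 mm above the table. The four discs, in an order that changes, keep showing the row's starting order after the specimens have gone.
- disc_green: Flat green marker disc, 62 mm in diameter, 6 mm thick, fixed on the conditioning rack (it stays there) under the green specimen's starting place, within 4 mm of centre. Origin: centre of its underside, 12 mm above the table. The four discs, in an order that changes, keep showing the row's starting order after the specimens have gone.
- disc_blue: Flat blue marker disc, 62 mm in diameter, 6 mm thick, fixed on the conditioning rack (it stays there) under the blue specimen's starting place, within 4 mm of centre. Origin: centre of its underside, 12 mm above the table. The four discs, in an order that changes, keep showing the row's starting order after the specimens have gone.
- rack_a: Conditioning rack, fixed: low dark steel bar 76 (x) by 292 (y) mm, 12 mm high, with black end cheeks 24 mm high. Origin: centre of its underside, on the table; y axis along the row to the robot's left (within 0.15 rad of world y). Its places: x 0, y +99, +33, -33, -99 mm (left to right). Either rack may be the nearer one.
- rack_b: Feed rack, fixed: white tray 70 (x) by 268 (y) mm, four square compartments in a row, black dividers. Origin: centre of its underside, on the table; y axis along the row to the robot's left (within 0.15 rad of world y). Compartment centres: x 0, y +99, +33, -33, -99 mm (left to right); each 62 mm square inside, floor 5 mm above the origin; walls 4 mm thick, tops 16 mm above the origin.
- jar: Bystander: amber glass jar, 56 mm in diameter, 75 mm tall, standing loose to the left of the racks. Origin: centre of its underside. Not part of the job.

How it is judged:
By the outcome, as a careful person would: the job done as asked, in the order asked, and still so for the second after the job is handed in, with the robot touching nothing.
It also fails if it takes over 91 s, if anything falls off the work surface, if the arm or the gripper's body presses on something with over 40 N, if the wrist force passes 120 N, or if a joint passes its speed limit or range.

## Working session

There is one attempt and no reset: what is moved stays moved. The work goes in short steps, Python scripts to look and compute and a tool call to move; the robot and the scene stay as the last step left them, time stands still between calls to the robot, and variables do not carry over. Pictures are saved under pics/ and viewed, and the job is handed in when it is done.

Besides the shell and the picture viewer there is one more tool, called after "Request:" by a JSON object that holds its "api" and its "payload". apply_moves: Moves the arm, as the interface text tells. Its arguments: {"type":"object","properties":{"deltas":{"type":"array"},"grip_force":{"type":"number"}},"required":["deltas"]}

```bash
mkdir -p pics
cat > h.py <<'E'
import numpy as np, cv2
from station import ctrl
from scipy.spatial.transform import Rotation as R
def att(p):
    a=np.array(p["attitude"],float)
    return a if a.shape==(3,3) else R.from_rotvec(a).as_matrix()
def world(p):
    K=np.array(p["mtx"]);z=p["range_z"];v,u=np.mgrid[0:420,0:560]
    P=np.stack([(u-K[0,2])/K[0,0]*z,(v-K[1,2])/K[1,1]*z,z],-1)
    return P@att(p).T+np.array(p["eye"])
def save(p,n): cv2.imwrite("pics/"+n,p["img"][:,:,::-1])
E
python3 - <<'E'
from h import *
o=ctrl.get_obs();print(o)
for n in("top","side"):
    p=ctrl.get_image(n);save(p,n+"0.png");print(n,p["mtx"],p["eye"],p["attitude"])
    W=world(p)
    if n=="side": names=["spec_red","spec_yellow","spec_green","spec_blue"]
    else: names=["spec_red","spec_yellow","spec_green","spec_blue","disc_red","disc_yellow","disc_green","disc_blue","rack_a","rack_b","jar"]
    for t in names:
        for d in ctrl.spot_point(p,t)[:2]:
            u,v=map(int,np.round(d["uv"]));print(t,u,v,round(d["confidence"],2),W[min(v,419),min(u,559)].round(3))
E
```

```text
{'t': 0.0, 'q': array([-1.24700953e+00,  5.33877437e-02,  1.61426998e+00,  3.15226502e-05,
        1.47600178e+00, -1.19011301e-01]), 'dq': array([-0.00099805, -0.00010301,  0.0001247 ,  0.00147574,  0.00051991,
        0.00071622]), 'effort': array([ 1.48972405e-03, -3.93683767e+01, -3.70174348e+01,  2.52454782e-05,
        7.11833563e-03, -1.17368984e-05]), 'tool_pos': array([ 0.26759911, -0.56413704,  0.23005822]), 'tool_rot': array([-3.06290215e+00, -6.89420398e-01,  2.82614784e-04]), 'contact_force': array([-0.04216264, -0.44436298, -0.09374943]), 'wrist_torque': array([-0.00272692, -0.05492551, -0.01511874]), 'opening': 0.08567038854043227}
top [[508.31041159   0.         281.92927649]
 [  0.         508.31041159 206.42006153]
 [  0.           0.           1.        ]] [0.35904173 0.10929057 1.0885453 ] [-2.12750028  2.1144035  -0.18472017]
spec_red 269 254 0.65 [0.452 0.146 0.057]
spec_red 334 249 0.54 [0.463 0.014 0.057]
spec_yellow 271 250 0.83 [0.46  0.142 0.058]
spec_yellow 177 228 0.29 [0.502 0.331 0.074]
spec_green 300 249 0.89 [0.463 0.083 0.056]
spec_blue 364 250 0.92 
[... 303 characters left out ...]
248 0.17 [0.465 0.014 0.058]
rack_a 332 172 0.75 [0.634 0.012 0.017]
rack_a 319 248 0.6 [0.469 0.042 0.017]
rack_b 332 172 0.75 [0.634 0.012 0.017]
rack_b 319 248 0.6 [0.469 0.042 0.017]
jar 175 226 0.95 [0.506 0.335 0.075]
side [[433.68605453   0.         282.3478749 ]
 [  0.         433.68605453 207.31986905]
 [  0.           0.           1.        ]] [ 0.39912312 -0.58050249  0.64336418] [-2.24851808  0.2606406  -0.1088193 ]
spec_red 250 263 0.69 [ 0.461 -0.009  0.034]
spec_red 247 174 0.5 [0.507 0.313 0.014]
spec_yellow 236 219 0.86 [0.453 0.127 0.032]
spec_yellow 254 263 0.42 [ 0.468 -0.011  0.034]
spec_green 248 238 0.62 [0.468 0.058 0.036]
spec_blue 259 285 0.61 [ 0.467 -0.072  0.041]
```

View pics/top0.png

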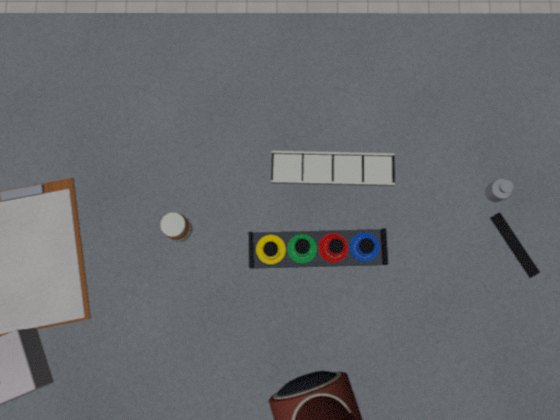

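View pics/side0.png

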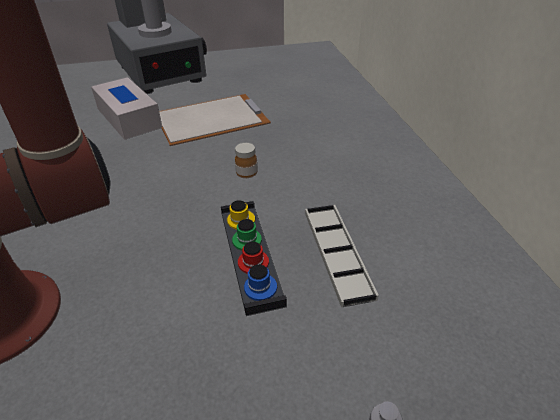

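The top view shows the conditioning rack near row 248 holding yellow, green, red and blue (cols 271, 302, 334, 366). The feed rack is behind it (cols 272–395, row 168), and the jar is at (175, 226). Next I'll measure these precisely.

```bash
cat >> h.py <<'E'
def tops(p,lo=.047,hi=.07,box=(.40,.75,-.2,.25)):
    W=world(p);m=(W[...,2]>lo)&(W[...,2]<hi)&(W[...,0]>box[0])&(W[...,0]<box[1])&(W[...,1]>box[2])&(W[...,1]<box[3])
    n,l,s,c=cv2.connectedComponentsWithStats(m.astype(np.uint8))
    for i in range(1,n):
        if s[i,4]>25:
            q=W[l==i];a,b=q[:,:2].min(0),q[:,:2].max(0);print("px",c[i].round(1),s[i,4],"mean",q.mean(0).round(4),"mid",((a+b)/2).round(4),"size",(b-a).round(3))
E
python3 - <<'E'
from h import *
for n in("top","side"):
    p=ctrl.get_image(n);print(n);tops(p,.05 if n=="top" else .053)
    W=world(p);g=p["img"].astype(int)
    m=(g.min(2)>125)&(W[...,0]>.55)&(W[...,0]<.72)&(W[...,1]>-.2)&(W[...,1]<.2)&(W[...,2]<.03)
    q=W[m];print("white",len(q),q.mean(0).round(4),np.percentile(q[:,2],[5,50,95]).round(4))
    r=cv2.minAreaRect(q[:,:2].astype(np.float32));print(r)
    print(cv2.boxPoints(r).round(4).tolist())
    # compartments: floor components
    k=cv2.erode(m.astype(np.uint8),np.ones((3,3)));nn,l,s,c=cv2.connectedComponentsWithStats(k,connectivity=4)
    for i in range(1,nn):
        if s[i,4]>40:
            qq=W[l==i]; rr=cv2.minAreaRect(qq[:,:2].astype(np.float32));print(c[i].round(1),s[i,4],np.round(rr[0],4),np.round(rr[1],3),round(rr[2],1),qq[:,2].mean().round(4))
    t=W[380:,200:250,2]if n=="top" else W[330:380,150:200,2];print("table z",np.median(t))
E
```

```text
top
px [301.4 246.1] 266 mean [0.4685 0.0798 0.0559] mid [0.4692 0.0794] size [0.037 0.039]
px [335.2 246. ] 268 mean [0.4693 0.0111 0.0558] mid [0.4696 0.011 ] size [0.037 0.037]
px [365.4 245.7] 275 mean [ 0.4702 -0.0503  0.056 ] mid [ 0.47  -0.051] size [0.037 0.039]
px [269.8 248.8] 272 mean [0.4627 0.144  0.056 ] mid [0.4628 0.1438] size [0.037 0.037]
white 3337 [0.6468 0.0103 0.0056] [0.001  0.0046 0.0158]
((0.6487151384353638, 0.008887097239494324), (0.2701096832752228, 0.07716536521911621), 88.9903335571289)
[[0.6078000068664551, -0.12549999356269836], [0.6848999857902527, -0.12680000066757202], [0.6897000074386597, 0.14319999516010284], [0.612500011920929, 0.1446000039577484]]
[286.9 167.6] 582 [0.6457 0.1096] [0.058 0.061] 88.3 0.0045
[317.  168.5] 654 [0.6443 0.0441] [0.057 0.061] 89.0 0.0047
[347.3 169.6] 628 [ 0.6427 -0.023 ] [0.056 0.061] 89.3 0.0046
[377.7 169.7] 639 [ 0.6425 -0.0889] [0.056 0.062] 87.3 0.0045
table z -0.0008072244955941166
side
px [238.1 205.7] 138 mean [0.4618 0.14   0.0571] mid [0.4611 0.1429] size [0.033 0.036]
px [245.6 224.8] 159 mean [0.4676 0.0758 0.0571] mid [0.4665 0.077 ] size [0.034 0.034]
px [251.8 248. ] 189 mean [0.4685 0.0072 0.0573] mid [0.4682 0.0082] size [0.034 0.033]
px [258.2 271.7] 214 mean [ 0.4693 -0.0549  0.0574] mid [ 0.4694 -0.0544] size [0.032 0.033]
white 2384 [ 0.6457 -0.0012  0.0061] [0.0026 0.0047 0.016 ]
((0.6482163071632385, 0.01941046118736267), (0.2871016263961792, 0.07885622978210449), 88.93579864501953)
[[0.6061000227928162, -0.1234000027179718], [0.6850000023841858, -0.12479999661445618], [0.6902999877929688, 0.16220000386238098], [0.6115000247955322, 0.16369999945163727]]
[323.  218.4] 296 [0.6442 0.1156] [0.044 0.058] 87.6 0.0046
[331.5 238.6] 370 [0.6427 0.0451] [0.06  0.053] 0.8 0.0047
[341.4 261. ] 455 [ 0.6412 -0.0206] [0.062 0.053] 2.1 0.0048
[352.2 286.2] 540 [ 0.6402 -0.0875] [0.056 0.06 ] 88.4 0.0048
table z -0.00019610648076923143
```

```bash
cat >> h.py <<'E'
def rel(target,n=1,yaw_goal=0.0):
    o=ctrl.get_obs();M=R.from_rotvec(o["tool_rot"]).as_matrix();d=np.array(target)-o["tool_pos"]
    yaw=np.arctan2(M[1,1],M[0,1]);dt=-(yaw_goal-yaw)  # turn about tool z (down)
    print("t",round(o["t"],2),"pos",o["tool_pos"].round(4),"yawerr",round(dt,4),"tilt",M[:,2].round(3),"f",np.round(o["contact_force"],1),"open",round(o["opening"],4))
    for k in range(n):
        print((R.from_rotvec([0,0,-dt*k/n]).as_matrix()@M.T@d/n).round(4).tolist() if False else ((M@R.from_rotvec([0,0,dt*k/n]).as_matrix()).T@d/n).round(4).tolist(),round(dt/n,3))
E
python3 -c "
from h import *
rel([.4698,-.0525,.18],10)"
```

```text
t 0.95 pos [ 0.2678 -0.5647  0.2313] yawerr -1.128 tilt [ 0. -0. -1.] f [ 0.4 -0.3 -0.7] open 0.0857
[0.0402, -0.0376, 0.0051] -0.113
[0.0442, -0.0329, 0.0051] -0.113
[0.0476, -0.0277, 0.0051] -0.113
[0.0504, -0.0221, 0.0051] -0.113
[0.0526, -0.0163, 0.0051] -0.113
[0.0541, -0.0103, 0.0051] -0.113
[0.0549, -0.0042, 0.0051] -0.113
[0.055, 0.0021, 0.0051] -0.113
[0.0544, 0.0082, 0.0051] -0.113
[0.0532, 0.0143, 0.0051] -0.113
```

Request:
{"api": "apply_moves", "payload": {"deltas": [[0.04,-0.038,0.003,-0.113,1],[0.044,-0.033,0.003,-0.113,1],[0.048,-0.028,0.003,-0.113,1],[0.05,-0.022,0.003,-0.113,1],[0.053,-0.016,0.003,-0.113,1],[0.054,-0.01,0.003,-0.113,1],[0.055,-0.004,0.003,-0.113,1],[0.055,0.002,0.003,-0.113,1]], "grip_force": 40}}

```text
t: 1.95
tool_pos: [0.4283, -0.1445, 0.2077]
tool_rot: [2.43, 1.982, 0.003]
contact_force: [0.1, 0.7, -0.3]
opening: 0.085
```

```bash
python3 -c "
from h import *
rel([.4698,-.0525,.13],4)"
```

```text
t 1.95 pos [ 0.4283 -0.1445  0.2077] yawerr -0.2022 tilt [ 0.005 -0.003 -1.   ] f [ 0.1  0.7 -0.3] open 0.085
[0.0247, 0.0054, 0.0194] -0.051
[0.0243, 0.0067, 0.0194] -0.051
[0.024, 0.0079, 0.0194] -0.051
[0.0235, 0.0091, 0.0194] -0.051
```

Request:
{"api": "apply_moves", "payload": {"deltas": [[0.024,0.006,0.019,-0.051,1],[0.024,0.007,0.019,-0.051,1],[0.024,0.008,0.019,-0.051,1],[0.023,0.009,0.019,-0.051,1],[0,0,0,0,1],[0,0,0,0,1],[0,0,0,0,1],[0,0,0,0,1]]}}

```text
t: 2.95
tool_pos: [0.473, -0.0495, 0.1334]
tool_rot: [2.197, 2.227, 0.006]
contact_force: [-0.1, -0.2, 0.5]
opening: 0.0855
```

```bash
python3 -c "
from h import *
rel([.4698,-.0525,.031],4)
p=ctrl.get_image('side');save(p,'s1.png');tops(p,.053,.065)"
```

```text
t 2.95 pos [ 0.473  -0.0495  0.1334] yawerr 0.0135 tilt [ 0.012 -0.007 -1.   ] f [-0.1 -0.2  0.5] open 0.0855
[-0.0006, -0.0011, 0.0256] 0.003
[-0.0006, -0.0011, 0.0256] 0.003
[-0.0006, -0.0011, 0.0256] 0.003
[-0.0006, -0.0011, 0.0256] 0.003
px [245.6 224.7] 160 mean [0.4677 0.076  0.0572] mid [0.4667 0.0761] size [0.034 0.037]
px [252.1 248.1] 195 mean [0.4689 0.007  0.0571] mid [0.4689 0.0082] size [0.036 0.033]
px [258.3 271.8] 217 mean [ 0.4694 -0.0551  0.0572] mid [ 0.4696 -0.0544] size [0.032 0.035]
```

View pics/s1.png

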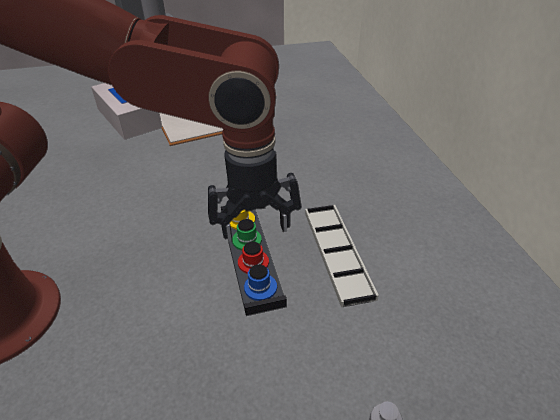

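The side view shows the gripper over the row, with its jaws opening across it and its tips near (255, 225). I'll project the TCP into the image to check that.

```bash
cat >> h.py <<'E'
def proj(p,X):
    c=att(p).T@(np.array(X)-np.array(p["eye"]));K=np.array(p["mtx"]);u=K@(c/c[2]);return u[:2].round(1)
E
python3 -c "
from h import *
p=ctrl.get_image('side');print(proj(p,[.473,-.05,.133]),proj(p,[.4698,-.0525,.058]),proj(p,[.473+.05,-.05,.146]),proj(p,[.473-.05,-.05,.146]))"
```

```text
[257.8 239.1] [258.2 270.4] [286.4 228.8] [227.8 238.3]
```

The projection agrees. Now I'll descend and grip blue.

Request:
{"api": "apply_moves", "payload": {"deltas": [[-0.002,-0.001,0.03,0.013,1],[-0.001,-0.001,0.03,0,1],[0,0,0.03,0,1],[0,0,0.012,0,1],[0,0,0,0,-1],[0,0,0,0,-1],[0,0,0,0,-1],[0,0,0,0,-1]]}}

```text
t: 4.05
tool_pos: [0.4771, -0.0557, 0.0352]
tool_rot: [2.207, 2.202, 0.015]
contact_force: [0.0, -0.3, -1.2]
opening: 0.0384
```

```bash
python3 -c "
from h import *
rel([.4698,-.0525,.031],1)
p=ctrl.get_image('side');save(p,'s2.png')"
```

```text
t 4.05 pos [ 0.4771 -0.0557  0.0352] yawerr -0.002 tilt [ 0.024 -0.01  -1.   ] f [ 0.  -0.3 -1.2] open 0.0384
[0.0032, -0.0074, 0.004] -0.002
```

View pics/s2.png

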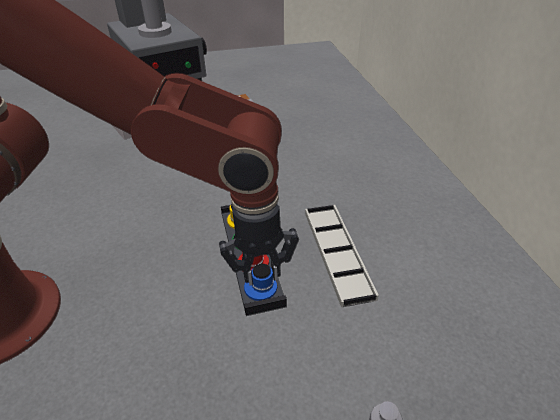

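Request:
{"api": "apply_moves", "payload": {"deltas": [[0,0,-0.01,0,-1],[0,0,-0.02,0,-1],[0,0,-0.02,0,-1],[0,0,-0.02,0,-1],[0,0,-0.01,0,-1],[0,0,0,0,-1],[0,0,0,0,-1],[0,0,0,0,-1]]}}

```text
t: 5.1
tool_pos: [0.4743, -0.0545, 0.1186]
tool_rot: [2.207, 2.203, 0.015]
contact_force: [-0.6, 0.4, -0.7]
opening: 0.0388
```

```bash
python3 -c "
from h import *
rel([.643,.1095,.11],7)
p=ctrl.get_image('side');save(p,'s3.png')"
```

```text
t 5.1 pos [ 0.4743 -0.0545  0.1186] yawerr -0.0018 tilt [ 0.023 -0.01  -1.   ] f [-0.6  0.4 -0.7] open 0.0388
[0.0235, 0.024, 0.0016] -0.0
[0.0235, 0.024, 0.0016] -0.0
[0.0235, 0.024, 0.0016] -0.0
[0.0235, 0.024, 0.0016] -0.0
[0.0235, 0.024, 0.0016] -0.0
[0.0235, 0.024, 0.0016] -0.0
[0.0234, 0.0241, 0.0016] -0.0
```

View pics/s3.png

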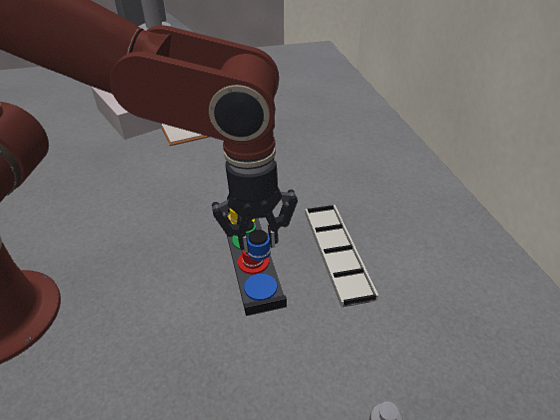

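Blue is held upright at about (258, 247), and its disc is bare. Next I'll carry it to the left end.

Request:
{"api": "apply_moves", "payload": {"deltas": [[0.012,0.012,0.002,0,-1],[0.025,0.025,0.002,0,-1],[0.028,0.028,0.002,0,-1],[0.028,0.028,0.002,0,-1],[0.028,0.028,0.002,0,-1],[0.025,0.025,0.002,0,-1],[0.012,0.014,0,0,-1],[0,0,0,0,-1]]}}

```text
t: 6.15
tool_pos: [0.642, 0.1151, 0.102]
tool_rot: [2.21, 2.207, 0.012]
contact_force: [0.4, -0.5, -0.7]
opening: 0.0383
```

```bash
python3 -c "
from h import *
rel([.643,.1095,.025],1)"
```

```text
t 6.15 pos [0.642  0.1151 0.102 ] yawerr -0.001 tilt [ 0.018 -0.007 -1.   ] f [ 0.4 -0.5 -0.7] open 0.0383
[-0.005, -0.0005, 0.077] -0.001
```

Request:
{"api": "apply_moves", "payload": {"deltas": [[-0.003,0,0.012,0,-1],[-0.002,0,0.016,0,-1],[0,0,0.016,0,-1],[0,0,0.014,0,-1],[0,0,0.008,0,-1],[0,0,0.003,0,-1],[0,0,0,0,-1],[0,0,0,0,-1]]}}

```text
t: 7.15
tool_pos: [0.6407, 0.1078, 0.0259]
tool_rot: [2.214, 2.207, 0.007]
contact_force: [-0.1, 0.4, -1.8]
opening: 0.0384
```

```bash
python3 -c "
from h import *
rel([.643,.1095,.022],1)
p=ctrl.get_image('side');save(p,'s4.png')
p=ctrl.get_image('top');save(p,'t4.png')"
```

```text
t 7.15 pos [0.6407 0.1078 0.0259] yawerr -0.003 tilt [ 0.014 -0.008 -1.   ] f [-0.1  0.4 -1.8] open 0.0384
[0.0017, 0.0022, 0.0039] -0.003
```

View pics/s4.png

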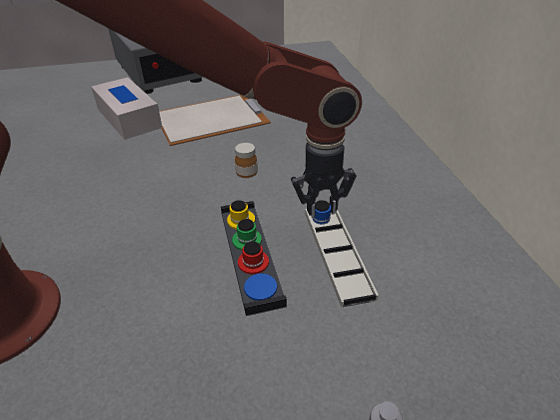

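View pics/t4.png

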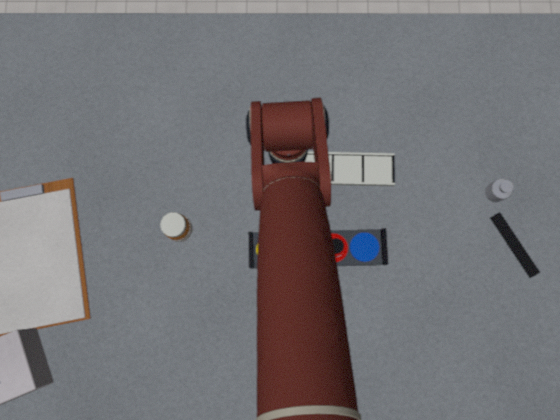

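Blue is in the left compartment at about (321, 212). Next I'll lower the last few millimetres.

Request:
{"api": "apply_moves", "payload": {"deltas": [[0.001,0.001,0.002,0,-1],[0,0.001,0.001,0,-1],[0,0,0.001,0,-1],[0,0,0,0,-1],[0,0,0,0,0.3],[0,0,0,0,0.3],[0,0,0,0,0.3],[0,0,0,0,0.3]]}}

```text
t: 8.25
tool_pos: [0.6442, 0.109, 0.0234]
tool_rot: [2.212, 2.206, 0.01]
contact_force: [0.8, 0.9, 0.4]
opening: 0.0554
```

```bash
python3 -c "
from h import *
rel([.643,.1095,.11],1)
p=ctrl.get_image('side');save(p,'s5.png');tops(p,.038,.06,(.61,.68,-.2,.2))"
```

```text
t 8.25 pos [0.6442 0.109  0.0234] yawerr -0.0029 tilt [ 0.017 -0.008 -1.   ] f [0.8 0.9 0.4] open 0.0554
[-0.0002, 0.0003, -0.0866] -0.003
px [337.4 204.5] 54 mean [0.6724 0.103  0.0492] mid [0.6745 0.1065] size [0.011 0.023]
px [322.7 207.5] 164 mean [0.6409 0.1078 0.0432] mid [0.642  0.1096] size [0.038 0.035]
```

View pics/s5.png

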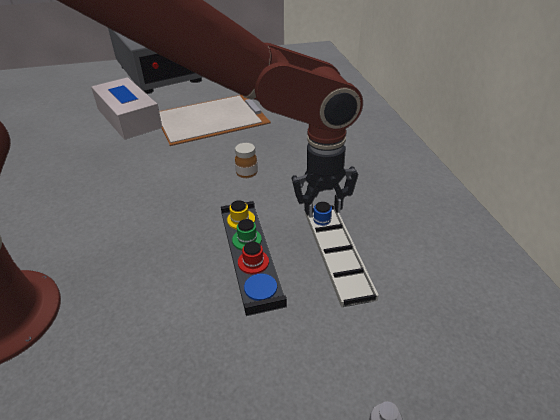

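Blue stands at its expected height, with its top around 45 mm. Next is red.

Request:
{"api": "apply_moves", "payload": {"deltas": [[0,0,-0.015,0,0.6],[0,0,-0.025,0,1],[0,0,-0.025,0,1],[-0.012,-0.02,-0.02,0,1],[-0.024,-0.04,-0.005,0,1],[-0.026,-0.045,0,0,1],[-0.022,-0.04,0,0,1],[-0.012,-0.022,0,0,1]]}}

```text
t: 9.3
tool_pos: [0.4755, 0.0123, 0.1233]
tool_rot: [2.203, 2.201, 0.023]
contact_force: [0.4, -0.5, 0.7]
opening: 0.0857
```

```bash
python3 -c "
from h import *
rel([.469,.010,.031],1)
p=ctrl.get_image('side');save(p,'s6.png');tops(p,.053,.065);tops(p,.038,.06,(.61,.68,-.2,.2))"
```

```text
t 9.3 pos [0.4755 0.0123 0.1233] yawerr -0.0004 tilt [ 0.03  -0.009 -1.   ] f [ 0.4 -0.5  0.7] open 0.0857
[-0.0014, -0.0093, 0.0921] -0.0
px [238.1 205.6] 133 mean [0.4618 0.1402 0.0573] mid [0.462  0.1408] size [0.031 0.033]
px [245.6 224.6] 157 mean [0.4675 0.076  0.0574] mid [0.4677 0.0773] size [0.032 0.034]
px [251.9 248.1] 191 mean [0.4686 0.007  0.0573] mid [0.4681 0.0081] size [0.034 0.033]
px [322.4 207.3] 157 mean [0.6405 0.1082 0.0434] mid [0.6424 0.1104] size [0.037 0.036]
```

View pics/s6.png

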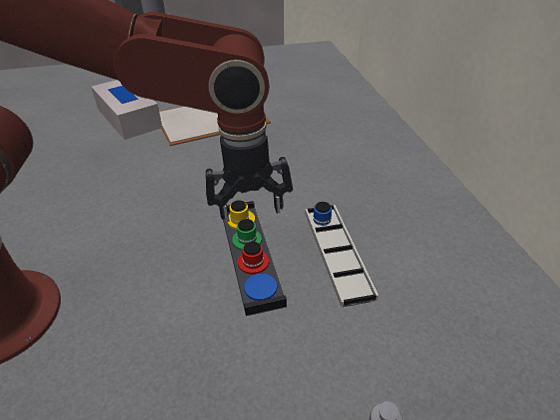

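Blue stands at (322, 210), and red, green and yellow haven't moved. I'll descend smoothly on red.

Request:
{"api": "apply_moves", "payload": {"deltas": [[-0.001,-0.006,0.01,0,1],[0,-0.004,0.016,0,1],[0,0,0.018,0,1],[0,0,0.018,0,1],[0,0,0.014,0,1],[0,0,0.009,0,1],[0,0,0.003,0,1],[0,0,0,0,1]]}}

```text
t: 10.35
tool_pos: [0.4681, 0.0114, 0.0296]
tool_rot: [2.201, 2.204, 0.022]
contact_force: [0.5, -0.1, -0.2]
opening: 0.0856
```

```bash
python3 -c "
from h import *
rel([.469,.009,.031],1)"
```

```text
t 10.35 pos [0.4681 0.0114 0.0296] yawerr 0.0013 tilt [ 0.029 -0.009 -1.   ] f [ 0.5 -0.1 -0.2] open 0.0856
[-0.0024, 0.0009, -0.0014] 0.001
```

Request:
{"api": "apply_moves", "payload": {"deltas": [[-0.002,0.001,-0.003,0,-1],[0,0,0,0,-1],[0,0,0,0,-1],[0,0,0,0,-1],[0,0,0,0,-1],[0,0,-0.005,0,-1],[0,0,-0.012,0,-1],[0,0,-0.018,0,-1]]}}

```text
t: 11.35
tool_pos: [0.4678, 0.0096, 0.0698]
tool_rot: [2.202, 2.204, 0.022]
contact_force: [1.0, -0.6, -0.8]
opening: 0.0386
```

```bash
python3 -c "
from h import *
rel([.643,.0435,.095],1)
p=ctrl.get_image('side');save(p,'s7.png')"
```

```text
t 11.35 pos [0.4678 0.0096 0.0698] yawerr 0.0011 tilt [ 0.029 -0.009 -1.   ] f [ 1.  -0.6 -0.8] open 0.0386
[0.0335, 0.1759, -0.0205] 0.001
```

View pics/s7.png

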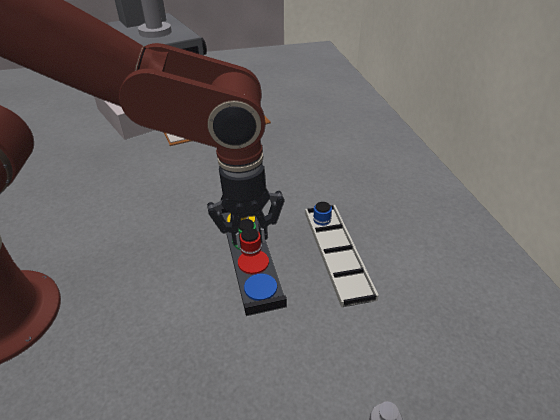

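Red is held upright at (250, 240).

Request:
{"api": "apply_moves", "payload": {"deltas": [[0.002,0.01,-0.015,0,-1],[0.004,0.022,-0.01,0,-1],[0.006,0.03,-0.003,0,-1],[0.006,0.031,0,0,-1],[0.006,0.031,0,0,-1],[0.005,0.026,0,0,-1],[0.003,0.014,0,0,-1],[0,0.004,0,0,-1]]}}

```text
t: 12.4
tool_pos: [0.6487, 0.044, 0.1152]
tool_rot: [2.193, 2.196, 0.037]
contact_force: [-0.3, 0.6, -1.3]
opening: 0.0386
```

```bash
python3 -c "
from h import *
rel([.643,.0435,.022],1)"
```

```text
t 12.4 pos [0.6487 0.044  0.1152] yawerr 0.0014 tilt [ 0.044 -0.01  -0.999] f [-0.3  0.6 -1.3] open 0.0386
[0.0004, -0.0098, 0.0929] 0.001
```

Request:
{"api": "apply_moves", "payload": {"deltas": [[0,-0.004,0.01,0,-1],[0,-0.005,0.016,0,-1],[0,0,0.018,0,-1],[0,0,0.018,0,-1],[0,0,0.013,0,-1],[0,0,0.007,0,-1],[0,0,0.002,0,-1],[0,0,0,0,-1]]}}

```text
t: 13.4
tool_pos: [0.6402, 0.0429, 0.0231]
tool_rot: [2.196, 2.198, 0.032]
contact_force: [-0.0, 0.7, -1.1]
opening: 0.0383
```

```bash
python3 -c "
from h import *
rel([.643,.0435,.0195],1)
p=ctrl.get_image('side');save(p,'s8.png')"
```

```text
t 13.4 pos [0.6402 0.0429 0.0231] yawerr 0.0009 tilt [ 0.039 -0.01  -0.999] f [-0.   0.7 -1.1] open 0.0383
[0.0006, 0.0027, 0.0037] 0.001
```

View pics/s8.png

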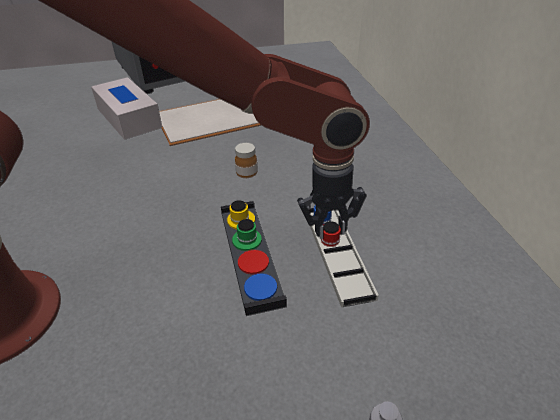

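Red is in the second compartment from the left, at about (331, 235). I'll lower it and release.

Request:
{"api": "apply_moves", "payload": {"deltas": [[0,0.001,0.001,0,-1],[0,0.001,0.001,0,-1],[0,0,0.001,0,-1],[0,0,0,0,-1],[0,0,0,0,0.2],[0,0,0,0,0.3],[0,0,0,0,0.3],[0,0,0,0,0.3]]}}

```text
t: 14.45
tool_pos: [0.6445, 0.0428, 0.0228]
tool_rot: [2.193, 2.195, 0.037]
contact_force: [0.1, 0.2, -1.0]
opening: 0.0557
```

```bash
python3 -c "
from h import *
rel([.468,.078,.11],1)
p=ctrl.get_image('side');save(p,'s9.png');tops(p,.038,.06,(.61,.68,-.2,.2))"
```

```text
t 14.45 pos [0.6445 0.0428 0.0228] yawerr 0.001 tilt [ 0.044 -0.01  -0.999] f [ 0.1  0.2 -1. ] open 0.0557
[0.0344, -0.1725, -0.0952] 0.001
px [347.4 223.8] 64 mean [0.6722 0.0385 0.0493] mid [0.6742 0.0415] size [0.011 0.025]
px [332.7 228.3] 198 mean [0.6412 0.0388 0.0431] mid [0.6421 0.0406] size [0.038 0.037]
```

View pics/s9.png

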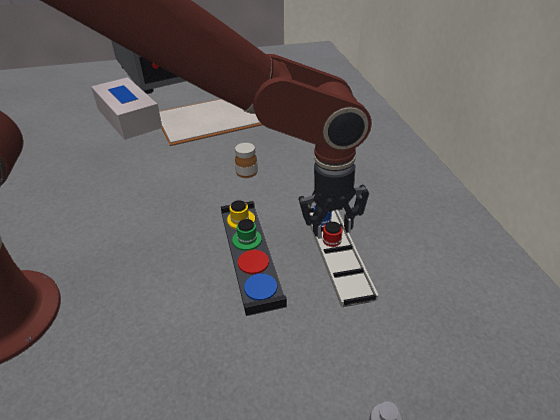

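Red is standing. I'll lift straight up smoothly and watch the tilt.

Request:
{"api": "apply_moves", "payload": {"deltas": [[0,0,-0.006,0,0.5],[0,0,-0.014,0,1],[0,0,-0.018,0,1],[0,0,-0.018,0,1],[0,0,-0.014,0,1],[0,0,-0.01,0,1],[0,0,-0.004,0,1],[0,0,0,0,1]]}}

```text
t: 15.5
tool_pos: [0.6417, 0.0437, 0.1153]
tool_rot: [2.191, 2.193, 0.042]
contact_force: [-0.4, 0.0, 0.4]
opening: 0.0855
```

```bash
python3 -c "
from h import *
rel([.468,.078,.11],1)
print(ctrl.get_obs()['q'].round(3))"
```

```text
t 15.5 pos [0.6417 0.0437 0.1153] yawerr 0.0012 tilt [ 0.048 -0.01  -0.999] f [-0.4  0.   0.4] open 0.0855
[0.0344, -0.1737, -0.0034] 0.001
[-0.044  0.16   1.698 -0.009  1.235 -0.042]
```

Request:
{"api": "apply_moves", "payload": {"deltas": [[0.008,-0.04,0,0,1],[0.007,-0.034,0,0,1],[0.006,-0.028,0,0,1],[0.005,-0.022,0,0,1],[0.003,-0.016,0,0,1],[0.002,-0.011,0,0,1],[0.001,-0.007,0,0,1],[0,-0.003,0,0,1]]}}

```text
t: 16.5
tool_pos: [0.4728, 0.0762, 0.1011]
tool_rot: [2.197, 2.197, 0.031]
contact_force: [0.3, -0.5, -0.4]
opening: 0.0855
```

```bash
python3 -c "
from h import *
rel([.468,.077,.03],1)
print(ctrl.get_obs()['q'].round(3))"
```

```text
t 16.5 pos [0.4728 0.0762 0.1011] yawerr 0.0004 tilt [ 0.038 -0.01  -0.999] f [ 0.3 -0.5 -0.4] open 0.0855
[0.0016, -0.0075, 0.0709] 0.0
[ 0.01  -0.213  2.089 -0.011  1.228  0.014]
```

Request:
{"api": "apply_moves", "payload": {"deltas": [[0.001,-0.004,0.016,0,1],[0,-0.003,0.015,0,1],[0,0,0.013,0,1],[0,0,0.01,0,1],[0,0,0.007,0,1],[0,0,0.005,0,1],[0,0,0.002,0,1],[0,0,0,0,1]]}}

```text
t: 17.5
tool_pos: [0.4685, 0.0761, 0.0273]
tool_rot: [2.198, 2.197, 0.029]
contact_force: [-0.3, -0.7, -0.5]
opening: 0.0854
```

```bash
python3 -c "
from h import *
rel([.468,.077,.032],1)
p=ctrl.get_image('side');save(p,'s10.png');tops(p,.053,.065);tops(p,.038,.06,(.61,.68,-.2,.2))"
```

```text
t 17.5 pos [0.4685 0.0761 0.0273] yawerr -0.0002 tilt [ 0.037 -0.01  -0.999] f [-0.3 -0.7 -0.5] open 0.0854
[0.0008, -0.0003, -0.0047] -0.0
px [245.7 224.7] 162 mean [0.4678 0.0759 0.0572] mid [0.4682 0.0777] size [0.033 0.037]
px [269.2 223. ] 32 mean [0.5147 0.0679 0.059 ] mid [0.5151 0.0682] size [0.012 0.008]
px [220.9 230.6] 32 mean [0.4167 0.0675 0.0596] mid [0.4168 0.0674] size [0.012 0.008]
px [322.7 207.5] 166 mean [0.6409 0.1076 0.0431] mid [0.6419 0.1094] size [0.037 0.034]
px [332.8 228.1] 193 mean [0.6416 0.0394 0.0432] mid [0.6425 0.0406] size [0.037 0.035]
```

View pics/s10.png

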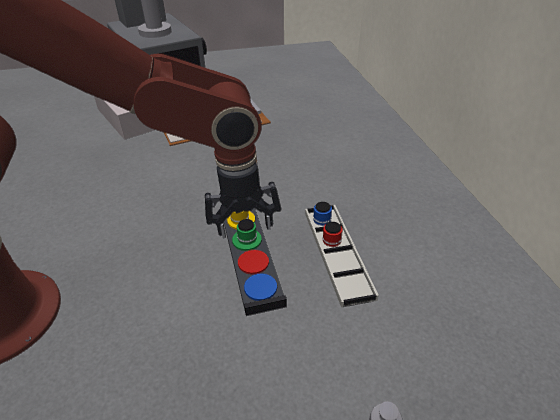

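The jaws straddle green at (246, 228), and blue and red stand in place. I'll rise a little, close, and lift.

Request:
{"api": "apply_moves", "payload": {"deltas": [[0.001,0,-0.005,0,-1],[0,0,-0.001,0,-1],[0,0,0,0,-1],[0,0,0,0,-1],[0,0,0,0,-1],[0,0,-0.02,0,-1],[0,0,-0.012,0,-1],[0,0,-0.006,0,-1]]}}

```text
t: 18.55
tool_pos: [0.4662, 0.0777, 0.0725]
tool_rot: [2.199, 2.198, 0.028]
contact_force: [0.6, -0.5, -0.1]
opening: 0.0385
```

```bash
python3 -c "
from h import *
rel([.643,-.0225,.10],1)
p=ctrl.get_image('side');save(p,'s11.png')"
```

```text
t 18.55 pos [0.4662 0.0777 0.0725] yawerr -0.0002 tilt [ 0.036 -0.01  -0.999] f [ 0.6 -0.5 -0.1] open 0.0385
[-0.1003, 0.1777, -0.02] -0.0
```

View pics/s11.png

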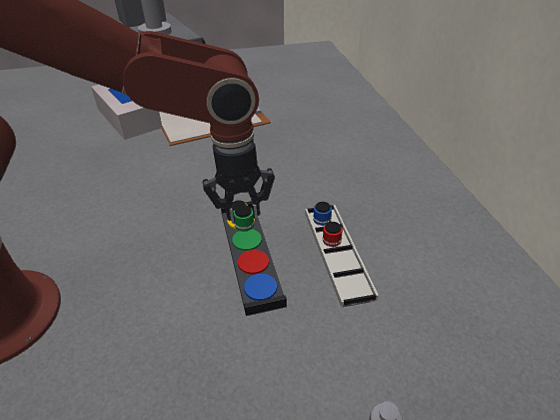

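Green is held at (243, 215).

Request:
{"api": "apply_moves", "payload": {"deltas": [[-0.008,0.012,-0.02,0,-1],[-0.017,0.03,-0.008,0,-1],[-0.018,0.031,0,0,-1],[-0.017,0.029,0,0,-1],[-0.015,0.026,0,0,-1],[-0.012,0.021,0,0,-1],[-0.007,0.014,0,0,-1],[-0.003,0.006,0,0,-1]]}}

```text
t: 19.6
tool_pos: [0.6369, -0.0215, 0.1042]
tool_rot: [2.201, 2.202, 0.023]
contact_force: [0.2, -0.6, -0.9]
opening: 0.0385
```

```bash
python3 -c "
from h import *
rel([.643,-.0225,.023],1)"
```

```text
t 19.6 pos [ 0.6369 -0.0215  0.1042] yawerr 0.0008 tilt [ 0.031 -0.009 -0.999] f [ 0.2 -0.6 -0.9] open 0.0385
[-0.0003, 0.0036, 0.0814] 0.001
```

Request:
{"api": "apply_moves", "payload": {"deltas": [[0,0.003,0.018,0,-1],[0,0.001,0.018,0,-1],[0,0,0.016,0,-1],[0,0,0.012,0,-1],[0,0,0.008,0,-1],[0,0,0.004,0,-1],[0,0,0.001,0,-1],[0,0,0,0,-1]]}}

```text
t: 20.6
tool_pos: [0.6413, -0.0206, 0.0229]
tool_rot: [2.202, 2.207, 0.019]
contact_force: [0.3, -0.4, -0.2]
opening: 0.0383
```

```bash
python3 -c "
from h import *
rel([.643,-.0225,.020],1)
p=ctrl.get_image('side');save(p,'s12.png')"
```

```text
t 20.6 pos [ 0.6413 -0.0206  0.0229] yawerr 0.0024 tilt [ 0.026 -0.008 -1.   ] f [ 0.3 -0.4 -0.2] open 0.0383
[-0.0019, 0.0016, 0.003] 0.002
```

View pics/s12.png

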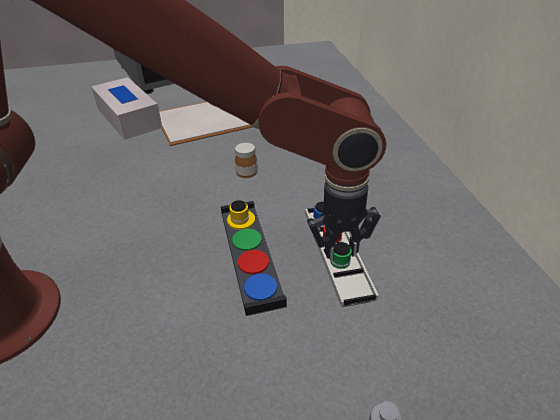

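Green is over the third compartment, at (341, 256). I'll lower it and release.

Request:
{"api": "apply_moves", "payload": {"deltas": [[0,0.001,0.002,0,-1],[0,0,0.001,0,-1],[0,0,0.001,0,-1],[0,0,0,0,-1],[0,0,0,0,0.2],[0,0,0,0,0.3],[0,0,0,0,0.3],[0,0,0,0,0.3]]}}

```text
t: 21.65
tool_pos: [0.6424, -0.0207, 0.0221]
tool_rot: [2.203, 2.208, 0.017]
contact_force: [-0.5, -0.1, -0.4]
opening: 0.0554
```

```bash
python3 -c "
from h import *
rel([.462,.142,.11],1)
p=ctrl.get_image('side');save(p,'s13.png');tops(p,.038,.06,(.61,.68,-.2,.2))"
```

```text
t 21.65 pos [ 0.6424 -0.0207  0.0221] yawerr 0.0027 tilt [ 0.024 -0.008 -1.   ] f [-0.5 -0.1 -0.4] open 0.0554
[0.1624, -0.1779, -0.0935] 0.003
px [319.6 207.4] 105 mean [0.6345 0.1096 0.0432] mid [0.6355 0.1106] size [0.027 0.032]
px [357.9 245.1] 75 mean [ 0.6711 -0.025   0.0493] mid [ 0.6736 -0.0218] size [0.013 0.024]
px [341.6 249.4] 225 mean [ 0.6391 -0.0232  0.0432] mid [ 0.6404 -0.0219] size [0.038 0.036]
```

View pics/s13.png

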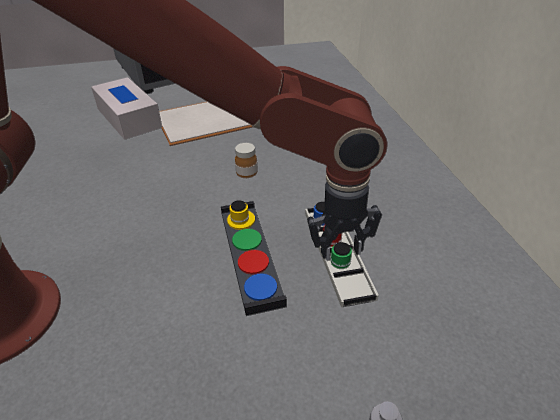

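Green stands with its top level with the others, and the fingers are clear. I'll lift.

Request:
{"api": "apply_moves", "payload": {"deltas": [[0,0,-0.014,0,0.5],[0,0,-0.018,0,1],[0,0,-0.018,0,1],[0,0,-0.016,0,1],[0,0,-0.012,0,1],[0,0,-0.007,0,1],[0,0,-0.004,0,1],[0,0,0,0,1]]}}

```text
t: 22.7
tool_pos: [0.6412, -0.02, 0.1197]
tool_rot: [2.2, 2.206, 0.02]
contact_force: [0.3, 0.4, 0.4]
opening: 0.0854
```

```bash
python3 -c "
from h import *
rel([.462,.142,.115],1)"
```

```text
t 22.7 pos [ 0.6412 -0.02    0.1197] yawerr 0.0028 tilt [ 0.027 -0.009 -1.   ] f [0.3 0.4 0.4] open 0.0854
[0.1625, -0.1788, -0.0017] 0.003
```

Request:
{"api": "apply_moves", "payload": {"deltas": [[0.034,-0.038,0,0,1],[0.03,-0.034,0,0,1],[0.026,-0.029,0,0,1],[0.022,-0.024,0,0,1],[0.017,-0.018,0,0,1],[0.012,-0.013,0,0,1],[0.008,-0.008,0,0,1],[0.004,-0.004,0,0,1]]}}

```text
t: 23.7
tool_pos: [0.4652, 0.1362, 0.1082]
tool_rot: [2.207, 2.208, 0.01]
contact_force: [-0.2, -0.0, 0.7]
opening: 0.0855
```

```bash
python3 -c "
from h import *
rel([.462,.141,.03],1)
p=ctrl.get_image('side');tops(p,.053,.065);tops(p,.038,.06,(.61,.68,-.2,.2))"
```

```text
t 23.7 pos [0.4652 0.1362 0.1082] yawerr 0.0005 tilt [ 0.018 -0.009 -1.   ] f [-0.2 -0.   0.7] open 0.0855
[0.0055, -0.0046, 0.0781] 0.0
px [238.1 205.7] 136 mean [0.4618 0.1397 0.0574] mid [0.462  0.1409] size [0.031 0.034]
px [322.6 207.3] 156 mean [0.6408 0.1081 0.0434] mid [0.6412 0.1101] size [0.039 0.034]
px [333.1 228.2] 186 mean [0.642  0.0389 0.0433] mid [0.6425 0.0392] size [0.037 0.037]
px [341.7 249.3] 227 mean [ 0.6392 -0.0231  0.0432] mid [ 0.6396 -0.0216] size [0.039 0.037]
```

Request:
{"api": "apply_moves", "payload": {"deltas": [[0.003,-0.002,0.016,0,1],[0.002,-0.002,0.016,0,1],[0,0,0.014,0,1],[0,0,0.011,0,1],[0,0,0.008,0,1],[0,0,0.005,0,1],[0,0,0.002,0,1],[0,0,0,0,1]]}}

```text
t: 24.75
tool_pos: [0.4626, 0.1399, 0.0301]
tool_rot: [2.21, 2.207, 0.008]
contact_force: [-0.5, 0.3, -0.5]
opening: 0.0854
```

```bash
python3 -c "
from h import *
rel([.462,.141,.033],1)
p=ctrl.get_image('side');save(p,'s14.png')"
```

```text
t 24.75 pos [0.4626 0.1399 0.0301] yawerr -0.0014 tilt [ 0.017 -0.01  -1.   ] f [-0.5  0.3 -0.5] open 0.0854
[0.0011, -0.0006, -0.003] -0.001
```

View pics/s14.png

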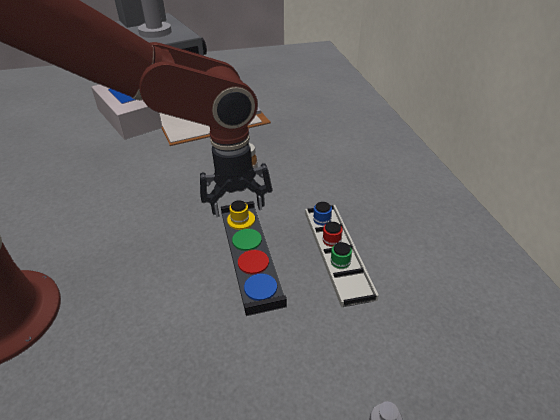

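The jaws are around yellow at (239, 210), and the other three stand in the feed rack.

Request:
{"api": "apply_moves", "payload": {"deltas": [[0.001,0,-0.002,0,-1],[0,0,-0.001,0,-1],[0,0,0,0,-1],[0,0,0,0,-1],[0,0,0,0,-1],[0,0,-0.02,0,-1],[0,0,-0.018,0,-1],[0,0,-0.012,0,-1]]}}

```text
t: 25.8
tool_pos: [0.4606, 0.1414, 0.0837]
tool_rot: [2.211, 2.208, 0.005]
contact_force: [-0.2, -0.5, -1.2]
opening: 0.0383
```

```bash
python3 -c "
from h import *
rel([.6425,-.0885,.11],1)
p=ctrl.get_image('side');save(p,'s15.png')"
```

```text
t 25.8 pos [0.4606 0.1414 0.0837] yawerr -0.0013 tilt [ 0.014 -0.01  -1.   ] f [-0.2 -0.5 -1.2] open 0.0383
[-0.2299, 0.1825, -0.0214] -0.001
```

View pics/s15.png

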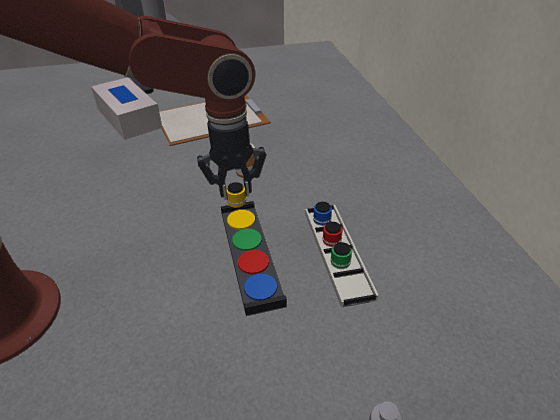

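Yellow is held at (236, 194). I'll carry it to the right end.

Request:
{"api": "apply_moves", "payload": {"deltas": [[-0.018,0.014,-0.015,0,-1],[-0.038,0.03,-0.008,0,-1],[-0.042,0.034,0,0,-1],[-0.04,0.032,0,0,-1],[-0.034,0.027,0,0,-1],[-0.026,0.02,0,0,-1],[-0.015,0.012,0,0,-1],[-0.006,0.005,0,0,-1]]}}

```text
t: 26.85
tool_pos: [0.6384, -0.083, 0.1097]
tool_rot: [2.21, 2.213, 0.005]
contact_force: [0.8, 0.0, -0.5]
opening: 0.0383
```

```bash
python3 -c "
from h import *
rel([.6425,-.0885,.023],1)"
```

```text
t 26.85 pos [ 0.6384 -0.083   0.1097] yawerr 0.0014 tilt [ 0.013 -0.008 -1.   ] f [ 0.8  0.  -0.5] open 0.0383
[-0.0048, 0.003, 0.0868] 0.001
```

Request:
{"api": "apply_moves", "payload": {"deltas": [[-0.003,0.002,0.018,0,-1],[-0.002,0.001,0.018,0,-1],[0,0,0.017,0,-1],[0,0,0.013,0,-1],[0,0,0.009,0,-1],[0,0,0.005,0,-1],[0,0,0.001,0,-1],[0,0,0,0,-1]]}}

```text
t: 27.85
tool_pos: [0.6404, -0.0855, 0.0226]
tool_rot: [2.209, 2.219, 0.003]
contact_force: [0.1, -0.2, 0.4]
opening: 0.0383
```

```bash
python3 -c "
from h import *
rel([.6425,-.0885,.020],1)
p=ctrl.get_image('side');save(p,'s16.png')"
```

```text
t 27.85 pos [ 0.6404 -0.0855  0.0226] yawerr 0.0045 tilt [ 0.009 -0.006 -1.   ] f [ 0.1 -0.2  0.4] open 0.0383
[-0.0029, 0.0021, 0.0026] 0.005
```

View pics/s16.png

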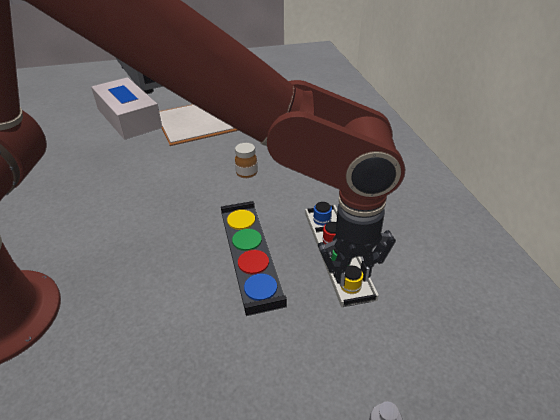

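Yellow is in the right compartment, at (352, 280). I'll lower it and release.

Request:
{"api": "apply_moves", "payload": {"deltas": [[-0.001,0.001,0.002,0,-1],[0,0,0.001,0,-1],[0,0,0.001,0,-1],[0,0,0,0,-1],[0,0,0,0,0.2],[0,0,0,0,0.3],[0,0,0,0,0.3],[0,0,0,0,0.3]]}}

```text
t: 28.9
tool_pos: [0.6421, -0.0864, 0.0217]
tool_rot: [2.21, 2.22, 0.003]
contact_force: [0.0, 0.1, -0.0]
opening: 0.0554
```

Request:
{"api": "apply_moves", "payload": {"deltas": [[0,0,-0.014,0,0.5],[0,0,-0.018,0,1],[0,0,-0.02,0,1],[0,0,-0.02,0,1],[0,0,-0.016,0,1],[0,0,-0.012,0,1],[0,0,-0.006,0,1],[0,0,0,0,1]]}}

```text
t: 29.9
tool_pos: [0.6424, -0.0861, 0.1382]
tool_rot: [2.207, 2.217, 0.007]
contact_force: [0.2, -0.4, -0.0]
opening: 0.0855
```

```bash
python3 -c "
from h import *
rel([.45,-.25,.15],1)"
```

```text
t 29.9 pos [ 0.6424 -0.0861  0.1382] yawerr 0.0045 tilt [ 0.013 -0.006 -1.   ] f [ 0.2 -0.4 -0. ] open 0.0855
[-0.1631, -0.193, -0.0132] 0.005
```

I'll move the arm aside for a clear view.

Request:
{"api": "apply_moves", "payload": {"deltas": [[-0.02,-0.02,-0.01,0,1],[-0.04,-0.02,0,0,1],[-0.04,-0.025,0,0,1],[-0.045,-0.025,0,0,1],[-0.045,-0.025,0,0,1],[-0.035,-0.02,0,0,1],[-0.02,-0.01,0,0,1],[-0.008,0,0,0,1]]}}

```text
t: 30.9
tool_pos: [0.4907, -0.3442, 0.1395]
tool_rot: [2.213, 2.229, 0.003]
contact_force: [0.4, -0.1, -0.7]
opening: 0.0855
```

```bash
python3 -c "
from h import *
rel([.45,-.25,.15],1)
for n in('top','side'):
    p=ctrl.get_image(n);save(p,n+'17.png');print(n);tops(p,.038,.06,(.61,.68,-.2,.2))"
```

```text
t 30.9 pos [ 0.4907 -0.3442  0.1395] yawerr 0.0069 tilt [ 0.001  0.001 -1.   ] f [ 0.4 -0.1 -0.7] open 0.0855
[0.0944, -0.04, -0.0105] 0.007
top
px [285.6 165.2] 224 mean [0.6419 0.113  0.0432] mid [0.6424 0.1132] size [0.038 0.036]
px [318.  165.2] 224 mean [0.6423 0.0441 0.0433] mid [0.6428 0.045 ] size [0.038 0.036]
px [347.1 166.1] 225 mean [ 0.6407 -0.0176  0.0432] mid [ 0.6407 -0.0178] size [0.038 0.038]
px [377.6 166.5] 227 mean [ 0.6399 -0.082   0.0435] mid [ 0.6408 -0.0824] size [0.037 0.036]
side
```

View pics/top17.png

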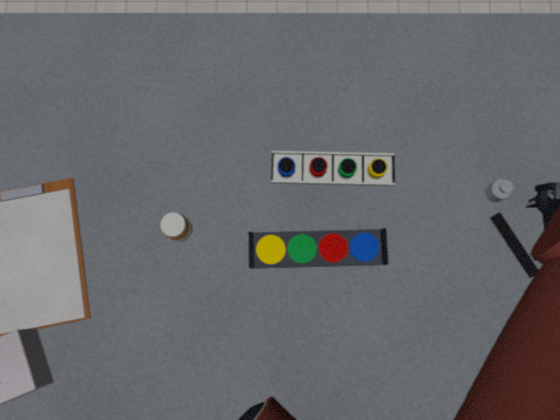

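View pics/side17.png

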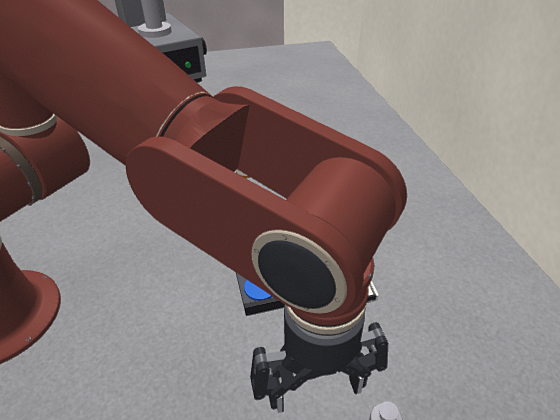

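The top view shows blue, red, green and yellow from left to right in the feed rack (cols 286, 318, 347, 378). All tops are at the same height, and the jar hasn't moved from (175, 226). The arm is clear and stationary, so I'll hand the job in.

```bash
python3 -c "
from h import *
print(ctrl.get_obs()['dq'].round(3));print(ctrl.finish_job())"
```

```text
[ 0.026 -0.011  0.002  0.009  0.006  0.007]
the job is handed in; nothing more can be done
None
```

I moved the four specimens into the feed rack in reverse order and handed the job in at about 31 s of the 91 s allowed. They started as yellow, green, red, blue from left to right and now stand blue, red, green, yellow, one to a compartment.

**Final check (top camera):** all four button tops measured level at 43 mm, against the 45 mm expected. Each specimen is within about 7 mm of its compartment's centre, inside the 11 mm of play. The jar is at the same place in the picture as at the start. The force readings I took at the end of each move stayed under 2 N, and the arm was clear of everything at the end.

**What disagreed or failed:**
- **Camera offset:** the two cameras differed by 2–4 mm along the row.
- **Finger opening:** the gripper read about 38.5 mm on the 40 mm holders.
- **Tool tilt:** the tool leaned by up to 2.7° during the moves. I couldn't correct this directly, but the specimens stood level after release.
- **Side camera:** the arm blocked its last picture, so the final check of all four rests on the top camera alone. The side camera had shown blue, red and green standing, but never yellow after its release.

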